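# Hang a bottle holder on the bench rail and stock it

## Task

Take the empty bottle holder from the bench, feed its wheels into the open left end of the bench rail and slide it gently along until its first wheel has passed under the spring catch and the holder clicks home at the rubber stop; never force it. Then stand the white screw-cap bottle upright in it, without pressing hard, and leave the bench's other things where they are.

Things in the scene. Friction and masses are not known exactly. Their poses are not given: they have to be found in the camera images.
- rail: Aluminium C-rail, 370 mm long, fixed on two dark posts. Origin on the bench under its middle; y runs along it to its open end, x away from the robot, z up. Outside 30 mm deep (x -15 to 15), 40 mm high, top 135 mm up; channel axis 115 mm up. The -y end is capped; a second, full holder parked at y -150 mm belongs there. An adjustable stop is clamped on it (highest point, a black knob: 155 mm up).
- rail_mouth (a point): Middle of the rail's open end, on the channel axis, rail y 185 mm; axes as the rail's. The only way in. The channel is 23.4 mm high and 23 mm deep (x -11 to 12); its front wall (x -15 to -11, facing the robot) has a 12 mm high slot at axis height along the whole length. Wheels run in the channel, the neck in the slot, the cup in front.
- catch (a joint): Lift of the stop's spring catch, m: 0 with nothing under it, about 0.006 as a wheel passes under it, about 0.002 once it has dropped between the two wheels (up to 2 mm more while the holder is held high). Passing a wheel takes 4 to 7 N. Home is against the stop's rubber buffer (2.5 N/mm for 3 mm, then rigid). Where the stop is clamped varies, unmeasured: home is 118 to 212 mm inside the open end.
- hanger: The empty bottle holder, the same thing as hanger_center; origin under the middle of the cup, axes as there. About 0.12 kg. Its cup has 2.5 mm walls (front wall only 22 mm high) and is 47 mm square inside; the inner floor is 10 mm above the underside.
- hanger_center (a point): Middle, half-way up, of the holder's aluminium cup: 52 x 52 x 40 mm high. It stands upright on the bench. +x is its back, where a steel neck (9 mm high, 38 mm long) carries two nylon wheels; z is up. Grasp it across the plain side walls (facing +y and -y, 52 mm apart). In the rail its axes are parallel to the rail's, its middle at rail x -42 mm, 2 mm below the channel axis.
- hanger_wheels (a point): Point midway between the two free-running wheels, 37.5 mm behind (+x) the cup's middle, 22 mm above its underside. Wheels 21 mm across, 11 mm thick, axles along x, centres 14 mm either side along y: 49 mm long in all. In the rail this point runs at rail x -4.5 mm (play 1 mm either way), on the channel axis (play 1.2 mm up and down).
- flask: The white screw-cap bottle, the same thing as flask_center; origin at the middle of its underside. About 0.09 kg.
- flask_center (a point): White plastic bottle with a screw cap, standing on the bench, z up: 42 mm across, body 68 mm high, 85 mm with the narrower (30 mm) cap. This point is on its axis, 34 mm above its underside. In the holder its underside rests on the cup's inner floor.
- tin: Bystander: round grey tin, 65 mm across, 28 mm high, origin under its middle. Leave it.
- eyeglass: Bystander: small black folding loupe, 28 x 71 x 17 mm, lying flat right of the rail. Leave it.
- spool: Bystander: solder spool, 42 mm across, 28 mm high, behind the rail. Leave it.

How it is judged (in metres and radians):
On the way, in this order (a step that is already met when the one before it is completed fails the run):
1. the holder's two wheels are inside the rail, just past its open end (x of hanger_wheels in the frame of rail between -0.008 and -0.001 m and z of hanger_wheels in the frame of rail between 0.111 and 0.119 m and y of hanger_wheels in the frame of rail between 0.09 and 0.158 m).
2. the leading wheel has been pushed under the spring catch (x of hanger_wheels in the frame of rail between -0.008 and -0.001 m and z of hanger_wheels in the frame of rail between 0.111 and 0.119 m and value of joint catch above 0.0048 m).
3. the catch has dropped between the holder's wheels (x of hanger_wheels in the frame of rail between -0.008 and -0.001 m and z of hanger_wheels in the frame of rail between 0.111 and 0.119 m and value of joint catch between 0.0008 and 0.0036 m and y of hanger_wheels in the frame of rail between -0.04 and 0.08 m and angle between the y axis of hanger and the y axis of rail, either way round below 0.08 rad), for 0.3 s.
At the end, for the whole second after the job is handed in: The holder hangs in the rail with the catch dropped between its wheels (catch lift 0.8 to 3.6 mm, carriage within a few mm of the channel axis), the bottle stands upright in the holder's cup (within 6 mm of its middle, on its floor to 4 mm, tilted less than 0.2 rad), both at rest (all of step 3 and x of flask_center in the frame of hanger between -0.006 and 0.006 m and y of flask_center in the frame of hanger between -0.006 and 0.006 m and z of flask_center in the frame of hanger between 0.04 and 0.048 m and angle between flask_center's own z axis and vertical below 0.2 rad and linear speed of each of hanger, flask below 0.02 m/s); the robot touches nothing.
It fails at once if while it is fed in and slid home (bottle still on the bench), the holder is pressed on the rail, its catch or its stop with more than 40 N in all (contact force between hanger and rail above 40 N and distance of flask from where it was at the start of the episode below 0.03 m).
It fails at once if the bottle is pressed on the holder with more than 30 N (contact force between flask and hanger above 30 N).
It fails at once if the bottle is tipped over (more than 0.7 rad) (angle between flask's own z axis and vertical above 0.7 rad).
It fails at once if a bystander (tin, loupe or spool) is moved more than 30 mm (distance of any of tin, eyeglass, spool from where it was at the start of the episode above 0.03 m).
It also fails if it takes over 72 s, if anything falls off the work surface, if the arm or the gripper's body presses on something with over 40 N, if the wrist force passes 120 N, or if a joint passes its speed limit or range.

## Robot

A 6-joint arm with a two-finger parallel gripper is mounted at the origin on a cart in front of the work surface, level with it; the furniture and walls round the work are solid. World frame = base frame: x ahead of the robot, y to its left, z up, the work surface at z = 0. Lengths are in mm, angles in rad, forces in N, time in s.
With the tool pointing down it reaches from about 400 to 925 mm from the base axis. Payload 12.5 kg.
Tool frame: the origin (TCP) lies between the finger pads; the fingertips stand 14 mm ahead of it and the grasp point (between the pads) lies 5 mm behind it; x points along the fingers, y is the direction in which the jaws open and shut, and the axes are right-handed (so a half turn about x gives the same grasp; the last joint's range is limited). The gripper opens to 95 mm and grips with 3 to 60 N. Pads are 20 mm wide; open, the fingers measure 119 mm over their backs; the gripper's body (75 mm by 180 mm) begins 59 mm behind the grasp point.
Start: joints at [1.242, 0.491, 1.559, -0, 1.092, -0.106], TCP at [138.083, 609.576, 194.261] pointing down, gripper open.
Joint ranges: [-3.1, 3.1], [-0.84, 2.19], [0.05, 2.79], [-1.13, 4.28], [0.06, 2.93], [-2.69, 2.69]. Speed limits (rad/s): [2.22, 2.22, 2.79, 3.14, 3.14, 3.14].

## Interface

Orientations are given as [roll, pitch, yaw] about the fixed x, y, z axes, in that order (R = Rz(yaw) Ry(pitch) Rx(roll)).
In Python, from cell import env, cams gives the robot as it stands.
- The arm moves only by the tool carry_out, never from a script. Its arguments are lists of equal length, an entry for each row: "grip": the closure, from -1 (fully open) to 1 (shut); "linear": the shift along the tool's x, y, z scaled (see below), a list of three; "turn": the turn about the tool's x scaled (see below). In form: {"grip": [grip, ...], "linear": [[tx, ty, tz], ...], "turn": [turn, ...]}. A call has 1 to 5 rows; each row shifts and turns the commanded pose from where the row before left it, along the tool's axes as they then stand; what a row does not reach is not made up. The controller multiplies each number of a shift by 0.5 m and each number of a turn by 180 degrees. A row lasts 1/10 s, in which the tool goes at most 50 mm and 8.59 degrees, less where a joint would pass 70% of its speed; a pose out of reach is approached as far as the arm can. A call with a number of a shift or a turn outside -1 to 1 is refused whole. A call with a gripper value outside its range is refused whole. The fingers move at their own pace and stop on an object; the grip force is fixed at half the most. Time passes only in rows, so rows that do not move let the fingers close. It gives the time, the measured TCP pose, the force and the opening at its end, in the units of the state.
- env.state(): the state, without advancing time (a new reading comes with each control period).
- cams.read_camera(name): name is "scene" or "top" or "wrist"; returns the picture (384x512x3 uint8, blue, green, red); there is no depth.
- cams.camera_info(name): a dict with "fx", "fy", "cx", "cy" (pixels), "view" (4x4, takes a point from world to camera coordinates). Camera axes: x right, y down, z forward; pixel columns grow to the right and rows downward; lengths in mm; the calibration is good to about 2 mm. A picture is of the moment at which its call begins: read the wrist's pose just before it. camera_info takes no time and is no camera call; for the wrist camera it gives the pose at the moment of the call.
- env.job_done(): hands the job in, once; it reports no verdict.
The state is a dict: "t": time; "joints": joint angles; "qvel": joint speeds; "tau": joint torques, N m; "eef_pos": TCP position; "tcp_rot": TCP orientation; "ft_force": force on the tool from outside, world axes, zero at the start; "moment": the same for the moment, N m; "opening": opening from 0.0 (shut) to 1.0 (fully open).
Only numpy, scipy, OpenCV 4.12 (cv2) and the standard library are available. Lean on these libraries where they do the work, as an engineer would, in place of code of your own. Each camera call takes 0.05 s, during which the arm holds its last target. There are 200 camera calls.

## Working session

There is one attempt and no reset: what is moved stays moved. The work goes in short steps, Python scripts to look and compute and a tool call to move; the robot and the scene stay as the last step left them, time stands still between calls to the robot, and variables do not carry over. Pictures are saved under pics/ and viewed, about 8 in all and at most 12, crops included, and the job is handed in when it is done.

Besides the shell and the picture viewer there is one more tool, called after ">>>" as a command line: name --pt "numbers of a row" for each row, then --argument value for the rest. carry_out: Moves the arm, as the interface text tells. Shifts and turns lie within -1 to 1; 1 stands for 0.5 m of shift or 180 degrees of turn. Its arguments: {"type":"object","properties":{"grip":{"type":"array"},"linear":{"type":"array"},"turn":{"type":"array"}},"required":["grip","linear","turn"]}

```bash
ls; mkdir -p pics; python3 - <<'E'
from cell import env, cams
import cv2, numpy as np
print(env.state())
a=cams.read_camera("scene"); b=cams.read_camera("top")
np.save('scene.npy',a);np.save('top.npy',b)
for n in("scene","top","wrist"): print(n,cams.camera_info(n))
cv2.imwrite('pics/a.png',cv2.resize(a,(800,600),interpolation=cv2.INTER_CUBIC));cv2.imwrite('pics/b.png',cv2.resize(b,(800,600),interpolation=cv2.INTER_CUBIC))
E
```

```text
pics
{'t': 0.0, 'joints': array([ 1.24237155e+00,  4.91537838e-01,  1.55946822e+00,  7.53175308e-06,
        1.09170356e+00, -1.05634705e-01]), 'qvel': array([ 3.17500500e-05,  9.08383597e-04,  9.46956828e-04, -5.63756900e-04,
        7.74616184e-04, -1.05771828e-03]), 'tau': array([ 1.67682003e-03, -6.12674046e+01, -2.58189815e+01,  6.92848535e-02,
        4.81891294e-02, -1.04471821e-04]), 'eef_pos': array([138.0019203 , 609.28982543, 193.66879611]), 'tcp_rot': array([-1.68241139,  1.56967935, -1.90520493]), 'ft_force': array([ 0.36958615, -0.57521795, -0.3755413 ]), 'moment': array([-0.04486099,  0.03225399,  0.00683243]), 'opening': 0.997295020271153}
scene {'fx': 371.771803347355, 'fy': 371.771803347355, 'cx': 256.8338318448214, 'cy': 191.5537558670132, 'view': array([[ 8.24812433e-01, -5.65111615e-01,  1.82568497e-02,
        -4.56014911e+02],
       [-4.30583941e-01, -6.48733711e-01, -6.27488679e-01,
         3.17049586e+02],
       [ 3.66444974e-01,  5.09699358e-01, -7.78411617e-01,
         8.67158910e+02],
       [ 0.00000000e+00,  0.00000000e+00,  0.00000000e+00,
         
[... 233 characters left out ...]
8529e-01, -2.14074833e-02, -1.44942080e-01,
         5.88555361e+02],
       [ 1.45389888e-01, -2.10915469e-02, -9.89149598e-01,
         8.94129748e+02],
       [ 0.00000000e+00,  0.00000000e+00,  0.00000000e+00,
         1.00000000e+00]])}
wrist {'fx': 293.8055390413564, 'fy': 293.8055390413564, 'cx': 255.86708565175437, 'cy': 196.45555509402965, 'view': array([[ 2.21167344e-01,  9.75235230e-01, -1.11872454e-03,
        -6.25981102e+02],
       [ 9.40821588e-01, -2.13060565e-01,  2.63552530e-01,
        -2.98187611e+01],
       [ 2.56787356e-01, -5.93417333e-02, -9.64644397e-01,
         3.90990146e+02],
       [ 0.00000000e+00,  0.00000000e+00,  0.00000000e+00,
         1.00000000e+00]])}
```

View pics/a.png

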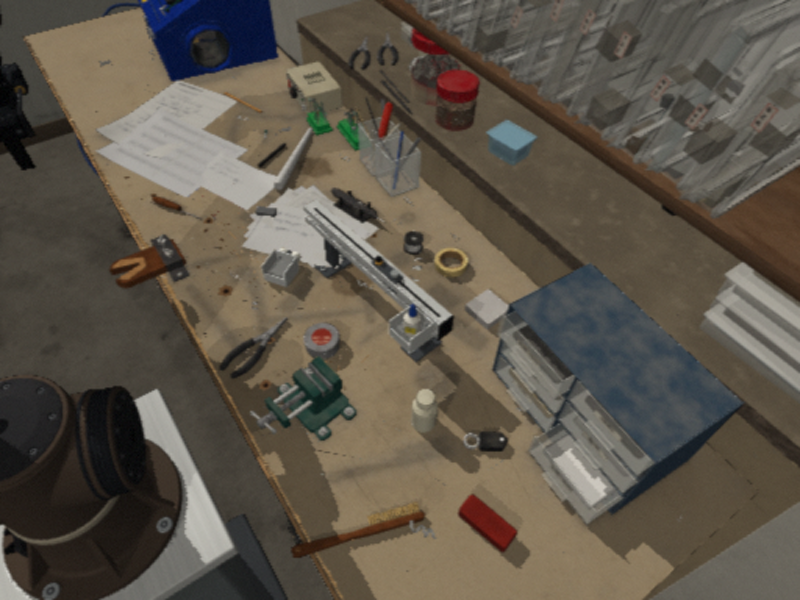

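View pics/b.png

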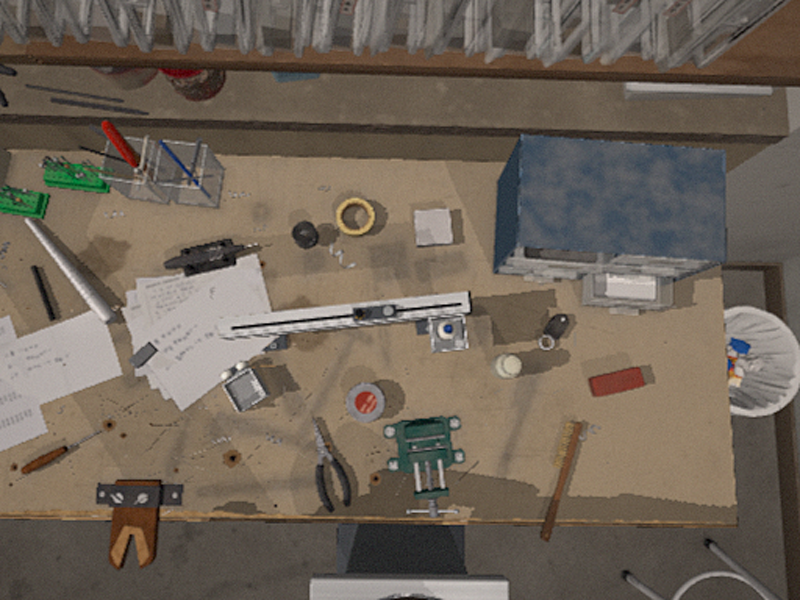

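```bash
python3 - <<'E'
import cv2, numpy as np
t=np.load('top.npy')
# top px = view*0.64
def crop(u0,v0,w,h,s): return cv2.resize(t[v0:v0+h,u0:u0+w],None,fx=s,fy=s,interpolation=cv2.INTER_CUBIC)
A=crop(130,180,200,75,4); B=crop(265,180,100,75,4)
im=np.vstack([A,np.hstack([B,crop(130,200,100,75,4)])])
cv2.imwrite('pics/c.png',im);print(im.shape)
E
```

```text
(600, 800, 3)
```

View pics/c.png

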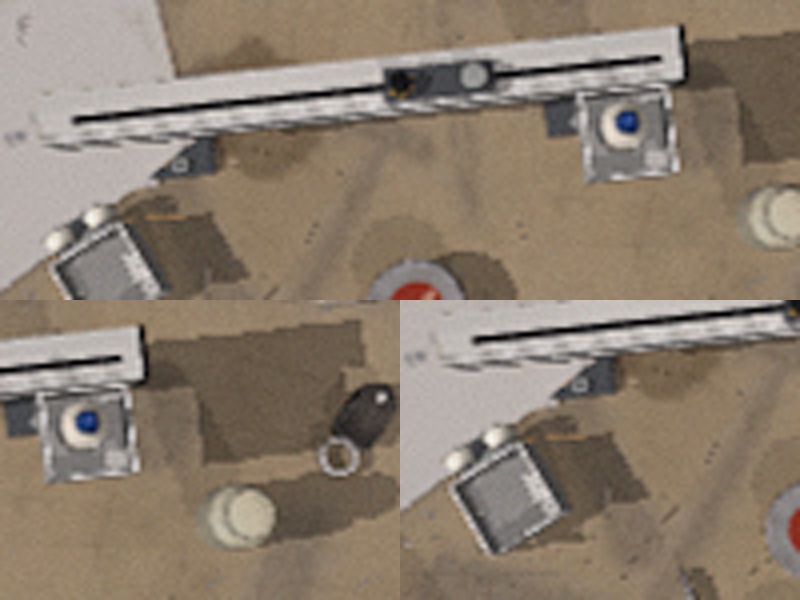

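```bash
cat > h.py <<'E'
import numpy as np
from cell import env, cams
def ray(info,u,v,z):
    V=np.array(info['view']);R=V[:3,:3];c=-R.T@V[:3,3]
    d=R.T@np.array([(u-info['cx'])/info['fx'],(v-info['cy'])/info['fy'],1])
    return c+d*(z-c[2])/d[2]
def proj(info,p):
    q=np.array(info['view'])@np.append(p,1); return info['fx']*q[0]/q[2]+info['cx'],info['fy']*q[1]/q[2]+info['cy']
def jawyaw(s):
    from scipy.spatial.transform import Rotation as R
    M=R.from_euler('xyz',s['tcp_rot']).as_matrix(); return M
E
python3 - <<'E'
from h import *
np.set_printoptions(precision=1,suppress=True)
I=cams.camera_info('top')
def A(x,y,z): return ray(I,130+(x-1.5)/4,180+(y-1.5)/4,z)
def D(x,y,z): return ray(I,130+(x-400-1.5)/4,200+(y-300-1.5)/4,z)
for n,p in dict(railLB=(40,95),railLF=(45,140),railRB=(684,27),railRF=(684,80),sl0=(75,120),sl1=(660,58)).items(): print(n,A(*p,135))
print('knob',A(402,83,155),'disc',A(475,75,145),'stopL',A(385,85,145),'stopR',A(495,75,145))
for n,p in dict(L=(452,488),T=(525,443),R=(567,510),B=(495,553)).items(): print(n,D(*p,40),D(*p,22))
print('wheels',D(460,460,30),D(498,437,30))
print('tin',A(417,300,28))
def C(x,y,z): return ray(I,265+(x-1.5)/4,180+(y-300-1.5)/4,z)
print('cap',C(248,515,85),'loupe',C(340,457,5))
print(jawyaw(env.state()))
E
```

```text
railLB [550.  290.5 135. ]
railLF [524.3 286.  135. ]
railRB [597.6 -78.4 135. ]
railRF [566.5 -78.4 135. ]
sl0 [536.  269.8 135. ]
sl1 [579.  -64.4 135. ]
knob [558.6  83.1 155. ] disc [565.4  42.4 145. ] stopL [558.6  93.3 145. ] stopR [565.7  31.  145. ]
L [452.3 305.   40. ] [452.3 310.2  22. ]
T [481.2 261.2  40. ] [481.7 265.5  22. ]
R [440.  232.7  40. ] [439.8 236.5  22. ]
B [412.8 275.8  40. ] [412.1 280.5  22. ]
wheels [470.  303.9  30. ] [485.  280.9  30. ]
tin [436.4  76.9  28. ]
cap [ 492.2 -148.6   85. ] loupe [ 535.4 -227.1    5. ]
[[-0.   0.2  1. ]
 [-0.   1.  -0.2]
 [-1.  -0.  -0. ]]
```

>>> carry_out --grip '[-1,-1,-1,-1,-1]' --pt "0 -0.053 0.075" --pt "0 -0.053 0.075" --pt "0 -0.053 0.075" --pt "0 -0.053 0.075" --pt "0 -0.053 0.075" --turn '[0,0,0,0,0]'

```text
t: 0.6
eef_pos: [292.5, 437.4, 194.1]
tcp_rot: [-2.064, 1.571, -2.287]
ft_force: [1.4, 0.7, 0.0]
opening: 1.003
```

>>> carry_out --grip '[-1,-1,-1,-1,-1]' --pt "0 -0.053 0.075" --pt "0 -0.053 0.075" --pt "0 -0.053 0.075" --pt "0 -0.053 0.075" --pt "0 -0.053 0.075" --turn '[0,0,0,0,0]'

```text
t: 1.1
eef_pos: [446.2, 266.6, 194.2]
tcp_rot: [2.886, 1.571, 2.663]
ft_force: [0.0, 1.3, 0.1]
opening: 0.998
```

>>> carry_out --grip '[-1,-1,-1,-1,-1]' --pt "0 0 0" --pt "0 0 0" --pt "0 0 0" --pt "0 0 0" --pt "0 0 0" --turn '[-0.047,-0.047,-0.047,-0.047,-0.047]'

```text
t: 1.6
eef_pos: [445.1, 268.1, 194.0]
tcp_rot: [2.923, 1.57, -2.839]
ft_force: [0.4, -0.3, -0.1]
opening: 0.995
```

>>> carry_out --grip '[-1,-1,-1]' --pt "0 0 0" --pt "0 0 0" --pt "0 0 0" --turn '[-0.028,0,0]'

```text
t: 1.9
eef_pos: [445.2, 268.3, 194.1]
tcp_rot: [2.488, 1.571, 3.088]
ft_force: [-0.9, -0.2, 0.3]
opening: 1.0
```

```bash
cat >> h.py <<'E'
def wrist(fn,scale=1.5):
    import cv2
    I=cams.camera_info('wrist'); a=cams.read_camera('wrist'); np.save('wrist.npy',a)
    import pickle; pickle.dump(I,open('wi.pkl','wb'))
    cv2.imwrite(fn,cv2.resize(a,None,fx=scale,fy=scale,interpolation=cv2.INTER_CUBIC)); return I,a
def pose():
    s=env.state();M=jawyaw(s); return s['t'],s['eef_pos'].round(1),np.degrees(np.arctan2(M[1,2],M[0,2])).round(2),s['ft_force'].round(1),round(s['opening'],3),s['moment'].round(2)
E
python3 - <<'E'
from h import *
print(pose(),env.state()['joints']); wrist('pics/w1.png')
E
```

```text
(1.9, array([445.2, 268.3, 194.1]), np.float64(34.41), array([-0.9, -0.2,  0.3]), 1.0, array([0.04, 0.03, 0.03])) [ 4.15119213e-01  3.42235476e-01  1.81420333e+00  1.47213581e-04
  9.85396468e-01 -1.75640139e+00]
```

View pics/w1.png

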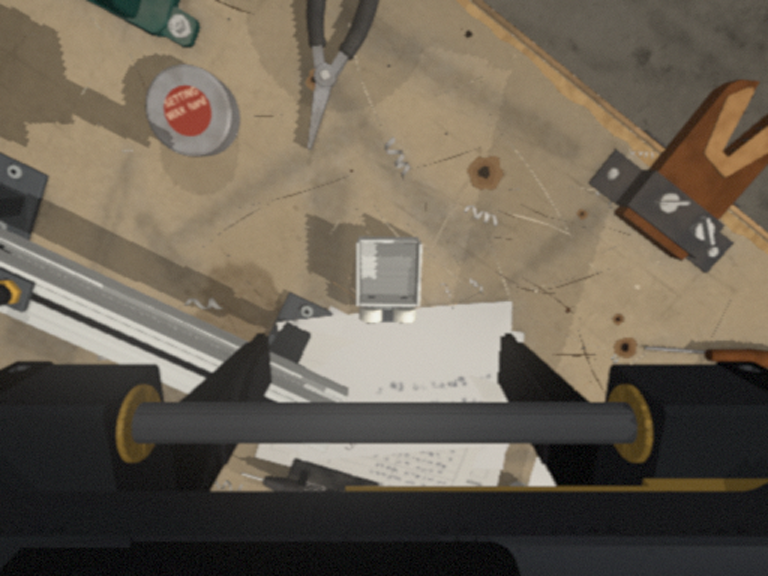

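```bash
python3 - <<'E'
from h import *; import pickle
I=pickle.load(open('wi.pkl','rb'))
P=[ray(I,(x-.25)/1.5,(y-.25)/1.5,40)[:2] for x,y in[(359,239),(420,239),(421,306),(357,306)]]
P=np.array(P);print(P, P.mean(0))
print([np.linalg.norm(P[i]-P[(i+1)%4]).round(1) for i in range(4)])
for a,b in((0,3),(1,2)): d=P[b]-P[a];print(np.degrees(np.arctan2(d[1],d[0])))
for a,b in((0,1),(3,2)): d=P[b]-P[a];print(np.degrees(np.arctan2(-d[0],d[1])))
for x,y in((372,316),(405,316)): print(ray(I,x/1.5,y/1.5,32))
for x,y in((347,392),(340,398)): print('railend',ray(I,x/1.5,y/1.5,135))
E
```

```text
[[435.63088841 239.06503502]
 [408.62301891 278.50558692]
 [452.71085712 311.11124835]
 [482.23092652 268.0024846 ]] [444.79892274 274.17108872]
[np.float64(47.8), np.float64(54.8), np.float64(52.2), np.float64(54.9)]
31.839239199262334
36.485198100971694
34.40233402919585
34.4026084816786
[484.76049034 284.47531521  32.        ]
[469.08575514 307.36541529  32.        ]
railend [505.64859739 282.93043427 135.        ]
railend [511.60831507 281.5773708  135.        ]
```

>>> carry_out --grip '[-1,-1,-1,-1,-1]' --pt "0 0.006 -0.015" --pt "0.08 0 0" --pt "0.08 0 0" --pt "0.08 0 0" --pt "0.06 0 0" --turn '[0,0,0,0,0]'

```text
t: 2.45
eef_pos: [436.3, 266.1, 42.4]
tcp_rot: [2.887, 1.57, -2.793]
ft_force: [0.2, 0.2, 0.2]
opening: 0.999
```

>>> carry_out --grip '[-1,-1]' --pt "0.03 0 0" --pt "0.018 0 0" --turn '[0,0]'

```text
t: 2.65
eef_pos: [436.5, 266.2, 19.0]
tcp_rot: [2.921, 1.569, -2.759]
ft_force: [-0.1, -0.3, 0.3]
opening: 0.999
```

>>> carry_out --grip '[0.1,0.3,0.3,0.3,0.3]' --pt "0 0 0" --pt "0 0 0" --pt "0 0 0" --pt "0 0 0" --pt "0 0 0" --turn '[0,0,0,0,0]'

```text
t: 3.15
eef_pos: [437.6, 266.6, 20.8]
tcp_rot: [-0.122, 1.57, 0.481]
ft_force: [-0.1, 0.5, -0.1]
opening: 0.637
```

>>> carry_out --grip '[0.6,0.6,0.6,0.6,0.6]' --pt "0 0 0" --pt "0 0 0" --pt "0 0 0" --pt "0 0 0" --pt "0 0 0" --turn '[0,0,0,0,0]'

```text
t: 3.65
eef_pos: [437.4, 266.5, 20.2]
tcp_rot: [1.676, 1.571, 2.28]
ft_force: [-0.1, 0.5, -0.1]
opening: 0.23
```

>>> carry_out --grip '[0.6,0.6,0.6,0.6]' --pt "0 0 0" --pt "0 0 0" --pt "-0.04 0 -0.02" --pt "-0.04 0 -0.02" --turn '[0,0,0,0]'

```text
t: 4.05
eef_pos: [420.4, 254.9, 60.2]
tcp_rot: [2.914, 1.569, -2.765]
ft_force: [0.4, 0.2, 0.1]
opening: 0.199
```

```bash
python3 - <<'E'
from h import *
print(pose())
E
```

```text
(4.05, array([420.4, 254.9,  60.2]), np.float64(34.58), array([0.4, 0.2, 0.1]), 0.199, array([0.09, 0.04, 0.02]))
```

```bash
python3 - <<'E'
from h import *
import cv2
I,a=wrist('pics/w2.png',1); t=cams.read_camera('top'); s=cams.read_camera('scene')
np.save('top2.npy',t)
im=np.vstack([np.hstack([cv2.resize(a,(400,300)),cv2.resize(t[150:270,110:270],(400,300))]),cv2.resize(s[100:250,130:330],(800,600))[:300]])
im=np.hstack([cv2.resize(a,(400,300)),cv2.resize(t[150:270,110:270],(400,300))])
im=np.vstack([im,np.hstack([cv2.resize(s[110:230,130:290],(400,300)),cv2.resize(a[150:384,100:412],(400,300))])])
cv2.imwrite('pics/w2.png',im)
E
```

```text
(no output)
```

View pics/w2.png

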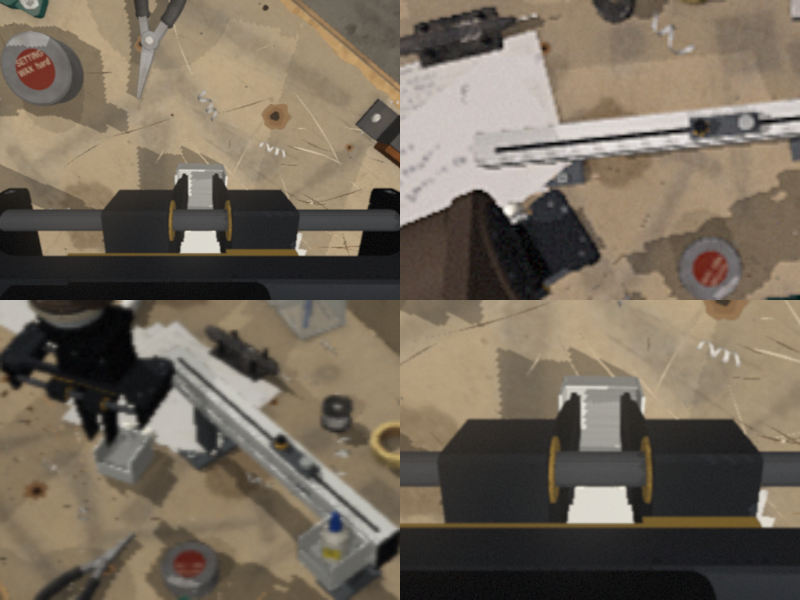

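```bash
python3 - <<'E'
from h import *; import pickle
I=pickle.load(open('wi.pkl','rb'))
for z in(22,62,40):print(z,[ray(I,x*1.28,y*1.28,z).round(1) for x,y in((178,165),(224,165))])
for p in ((420.4,254.9,46),(437,266,20)):print(proj(I,p))
V=I['view'];print(-V[:3,:3].T@V[:3,3],V[2,:3])
E
```

```text
22 [array([434.5, 237.9,  22. ]), array([407.1, 277.6,  22. ])]
62 [array([421.5, 233.8,  62. ]), array([398.9, 266.5,  62. ])]
40 [array([428.6, 236. ,  40. ]), array([403.4, 272.6,  40. ])]
(np.float64(254.60954674991203), np.float64(218.81166422496872))
(np.float64(254.42888976274781), np.float64(230.86882775356247))
[359.95740069 214.34157454 250.93519695] [ 0.21583325  0.148903   -0.96500979]
```

```bash
python3 - <<'E'
from h import *
print(pose())
S=cams.camera_info('scene')
print('tip',proj(S,(420.4,254.9,46)))
print('tip old',proj(S,(437,266,6)))
print('cup top ctr',proj(S,(445,272,40)),'front mid',proj(S,(423,257,22)), 'lifted', proj(S,(428,261,80)))
import cv2
s=cams.read_camera('scene'); a=cams.read_camera('wrist')
o=np.hstack([cv2.resize(s[110:210,120:220],(400,400),interpolation=cv2.INTER_CUBIC),cv2.resize(a[170:270,200:300],(400,400),interpolation=cv2.INTER_CUBIC)])
cv2.imwrite('pics/d.png',o)
E
```

```text
(4.2, array([421.3, 255.3,  61. ]), np.float64(34.56), array([-0.8,  0.1, -0.8]), 0.199, array([ 0.07,  0.01, -0.02]))
tip (np.float64(172.67780097547796), np.float64(172.1557697913712))
tip old (np.float64(177.94034318308576), np.float64(176.32482018219073))
cup top ctr (np.float64(177.771506546544), np.float64(166.68178581659106)) front mid (np.float64(174.38165022044774), np.float64(176.62547564712654)) lifted (np.float64(172.26532602662195), np.float64(162.09100215240858))
```

View pics/d.png

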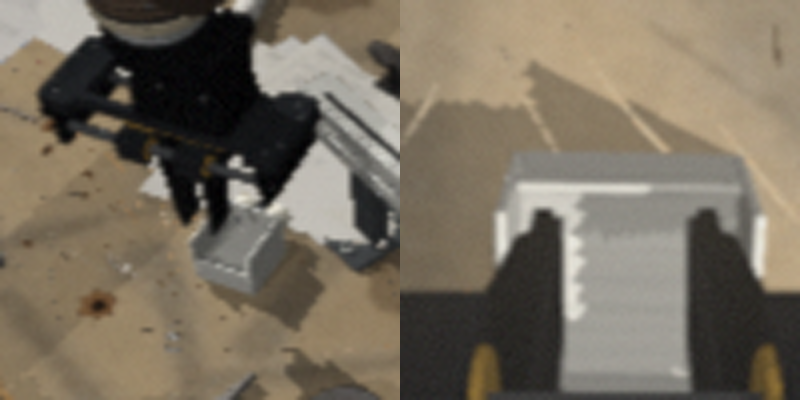

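```bash
python3 - <<'E'
from h import *
S=cams.camera_info('scene');W=cams.camera_info('wrist')
def tri(a,b):
    A=[];y=[]
    for I,(u,v) in((S,a),(W,b)):
        V=np.array(I['view']);R=V[:3,:3];c=-R.T@V[:3,3];d=R.T@np.array([(u-I['cx'])/I['fx'],(v-I['cy'])/I['fy'],1]);d/=np.linalg.norm(d)
        M=np.eye(3)-np.outer(d,d);A.append(M);y.append(M@c)
    p=np.linalg.lstsq(np.vstack(A),np.hstack(y),rcond=None)[0]; return p.round(1),np.round(np.array(proj(S,p))-a,1),np.round(np.array(proj(W,p))-b,1)
s=lambda x,y:(120+(x-1.5)/4,110+(y-1.5)/4); w=lambda x,y:(200+(x-401.5)/4,170+(y-1.5)/4)
# tips: scene left finger = +y side; wrist right
print(pose())
print('tipA',tri(s(185,222),w(545,212)),tri(s(185,222),w(710,212)))
print('tipB',tri(s(217,230),w(545,212)),tri(s(217,230),w(710,212)))
print('front corners',tri(s(197,255),w(512,155)),tri(s(250,270),w(512,155)),tri(s(197,255),w(745,155)))
print('cup front at z22', [ray(S,*s(*p),22).round(1) for p in((197,257),(250,270))],'base',[ray(S,*s(*p),0).round(1) for p in((199,275),(252,292))])
E
```

```text
(4.3, array([421.2, 255.3,  59.9]), np.float64(34.57), array([ 0.2,  0.4, -1.3]), 0.2, array([0.05, 0.05, 0.08]))
tipA (array([404.5, 235.3, 108.7]), array([ 1.3, -1.2]), array([ 4.4, -8.6])) (array([406.6, 261.9,  78. ]), array([-0.3,  0.2]), array([-0.8,  1.2]))
tipB (array([421.6, 240.7,  78.8]), array([-0.4,  0.4]), array([-1.2,  2.2])) (array([423.8, 271.5,  44. ]), array([-2.5,  1.6]), array([-6.8,  9.7]))
front corners (array([407.9, 230.6,  77.9]), array([ 1.9, -1.6]), array([  5.7, -10.3])) (array([435.9, 236.6,  27.1]), array([-1.1,  0.9]), array([-2.7,  4.5])) (array([409.8, 274.8,  25.6]), array([-1.2,  0.6]), array([-3.2,  4. ]))
cup front at z22 [array([414. , 276.4,  22. ]), array([441.7, 242.2,  22. ])] base [array([412.6, 278.3,   0. ]), array([438.9, 240. ,   0. ])]
```

>>> carry_out --grip '[-1,-1,-1,-1,-1]' --pt "0 0 0" --pt "0 0 0" --pt "0 0 0" --pt "0 0.002 0.018" --pt "0 0 0.018" --turn '[0,0,0,0,0]'

```text
t: 4.8
eef_pos: [435.9, 266.7, 60.2]
tcp_rot: [0.126, 1.571, 0.729]
ft_force: [0.2, 1.3, -0.4]
opening: 0.561
```

>>> carry_out --grip '[-1,-1,-1,-1,-1]' --pt "0 0 0" --pt "0 0 0" --pt "0 0 0" --pt "0.04 0 0" --pt "0.04 0 0" --turn '[0,0,0,0,0]'

```text
t: 5.3
eef_pos: [435.3, 266.2, 20.2]
tcp_rot: [-0.133, 1.569, 0.471]
ft_force: [0.6, 0.0, -0.8]
opening: 0.973
```

>>> carry_out --grip '[-1]' --pt "0 0 0" --turn '[0]'

```text
t: 5.4
eef_pos: [434.0, 265.6, 18.7]
tcp_rot: [2.934, 1.567, -2.746]
ft_force: [-0.6, 0.6, -0.0]
opening: 0.994
```

```bash
python3 - <<'E'
from h import *
print(pose())
S=cams.camera_info('scene');print(proj(S,env.state()['eef_pos']+[0,0,-14]))
import cv2
s=cams.read_camera('scene'); a=cams.read_camera('wrist')
o=np.hstack([cv2.resize(s[110:210,120:220],(400,400),interpolation=cv2.INTER_CUBIC),cv2.resize(a[130:280,180:330],(400,400),interpolation=cv2.INTER_CUBIC)])
cv2.imwrite('pics/e.png',o)
E
```

```text
(5.4, array([434. , 265.6,  18.7]), np.float64(34.57), array([-0.6,  0.6, -0. ]), 0.994, array([0.06, 0.04, 0.02]))
(np.float64(177.1994843678861), np.float64(177.08101734099876))
```

View pics/e.png

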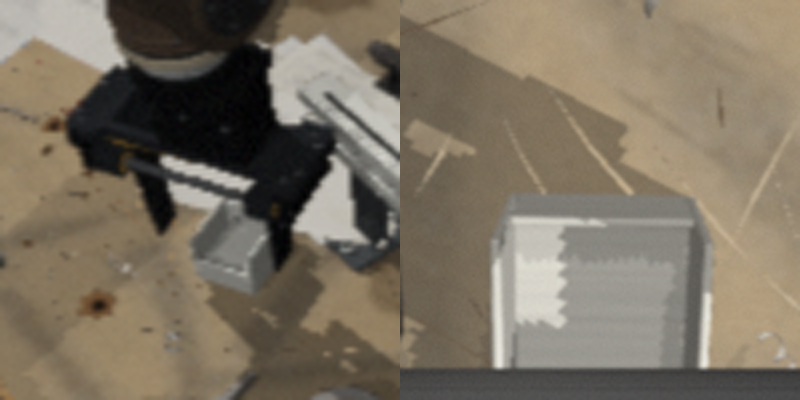

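>>> carry_out --grip '[-1,-1,-1]' --pt "0.016 0 0" --pt "0.016 0 0" --pt "0 0 0" --turn '[0,0,0]'

```text
t: 5.8
eef_pos: [434.9, 266.0, 3.6]
tcp_rot: [2.871, 1.57, -2.808]
ft_force: [0.5, -0.1, 0.4]
opening: 1.001
```

>>> carry_out --grip '[-0.5,0,0.2,0.2,0.2]' --pt "0 0 0" --pt "0 0 0" --pt "0 0 0" --pt "0 0 0" --pt "0 0 0" --turn '[0,0,0,0,0]'

```text
t: 6.3
eef_pos: [435.2, 266.2, 4.4]
tcp_rot: [-0.022, 1.57, 0.582]
ft_force: [-0.5, 0.2, 0.4]
opening: 0.635
```

>>> carry_out --grip '[0.2,0.2,0.2]' --pt "0 0 0" --pt "0 0 0" --pt "0 0 0" --turn '[0,0,0]'

```text
t: 6.6
eef_pos: [435.2, 266.2, 4.3]
tcp_rot: [0.124, 1.571, 0.727]
ft_force: [-0.3, 0.5, 1.4]
opening: 0.546
```

>>> carry_out --grip '[-0.3,-0.3,-0.3,-0.3,0.3]' --pt "0 0 0" --pt "0 0 0" --pt "0.012 0 0" --pt "0.012 0 0" --pt "0 0 0" --turn '[0,0,0,0,0]'

```text
t: 7.1
eef_pos: [434.7, 266.0, -8.7]
tcp_rot: [2.921, 1.569, -2.759]
ft_force: [0.1, 0.0, -0.1]
opening: 0.603
```

>>> carry_out --grip '[0.3,0.3,0.3,0.3,0.3]' --pt "0 0 0" --pt "0 0 0" --pt "0 0 0" --pt "0 0 0" --pt "0 0 0" --turn '[0,0,0,0,0]'

```text
t: 7.6
eef_pos: [435.2, 266.2, -7.7]
tcp_rot: [0.094, 1.571, 0.698]
ft_force: [-0.1, -0.1, -1.1]
opening: 0.545
```

>>> carry_out --grip '[0.3,0.3,0.3,0.3,0.3]' --pt "-0.02 0 0" --pt "-0.04 0 -0.01" --pt "-0.05 0 -0.01" --pt "-0.05 0 -0.01" --pt "-0.04 0 0" --turn '[0,0,0,0,0]'

```text
t: 8.1
eef_pos: [422.4, 257.4, 94.2]
tcp_rot: [-0.126, 1.57, 0.477]
ft_force: [-0.5, -0.8, -1.3]
opening: 0.544
```

```bash
python3 - <<'E'
from h import *
import cv2
print(pose())
t=np.load('top.npy').astype(float).mean(2); I=cams.camera_info('top')
pts=[];fe=[];be=[]
for u in list(range(152,222))+list(range(257,293)):
    vc=180+(120+(58-120)*(4*(u-130)-75)/585)/4
    v=np.arange(int(vc)-3,int(vc)+5); w=np.clip(t[v,u].max()-t[v,u],0,None)**2
    pts.append(ray(I,u,(w*v).sum()/w.sum(),135)[:2])
    g=np.diff(t[int(vc)-12:int(vc)-3,u]); k=g.argmax(); be.append(ray(I,u,int(vc)-12+k+.5,135)[:2])
pts=np.array(pts);be=np.array(be)
for p in(pts,be):
    vx,vy,x0,y0=cv2.fitLine(p.astype(np.float32),cv2.DIST_HUBER,0,.01,.01).ravel()
    if vy<0: vx,vy=-vx,-vy
    print('yaw',np.degrees(np.arctan2(-vx,vy)),'x at y=103:',x0+vx/vy*(103-y0),'at 286:',x0+vx/vy*(286-y0))
# ends along center line: intensity profile 
for off in(-3,3):
  uu=np.arange(134,150); print(uu[0],[int(t[int(round(180+(120+off*4*.5+(58-120)*(4*(u-130)-75)/585)/4))+off,u]) for u in uu])
uu=np.arange(290,310);print(uu[0],[int(t[int(round(180+(58-(4*(u-130)-660)*.106)/4))-4,u]) for u in uu])
a=cams.read_camera('wrist');s=cams.read_camera('scene')
cv2.imwrite('pics/f.png',np.hstack([cv2.resize(a[150:300,100:400],(800,400))[:, :],])) if 0 else None
o=np.vstack([cv2.resize(a,(600,450))[100:350],cv2.resize(s[80:205,110:410],(600,250),interpolation=cv2.INTER_CUBIC)])
cv2.imwrite('pics/f.png',o)
E
```

```text
(8.1, array([422.4, 257.4,  94.2]), np.float64(34.58), array([-0.5, -0.8, -1.3]), 0.544, array([ 0.06,  0.03, -0.01]))
yaw 7.2949395 x at y=103: 557.3909 at 286: 533.96454
yaw 7.4917445 x at y=103: 575.20074 at 286: 551.1352
134 [177, 179, 181, 175, 176, 180, 183, 178, 183, 179, 183, 180, 183, 181, 186, 180]
134 [173, 180, 181, 179, 178, 179, 176, 170, 166, 164, 177, 180, 188, 181, 167, 188]
290 [185, 184, 181, 183, 185, 182, 184, 184, 195, 151, 47, 82, 126, 101, 82, 118, 115, 118, 116, 120]
```

View pics/f.png

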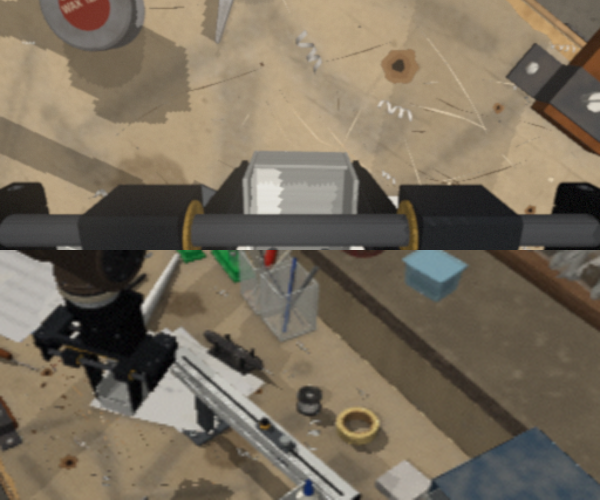

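>>> carry_out --grip '[0.3,0.3,0.3,0.3,0.3]' --pt "0 0.035 0.02" --pt "0 0.034 0.08" --pt "0 0 0.07" --pt "0 0 0" --pt "0 0 0" --turn '[0,0,0,0.04,0.04]'

```text
t: 8.7
eef_pos: [473.3, 334.7, 91.2]
tcp_rot: [-3.044, 1.57, -2.697]
ft_force: [-0.7, 0.2, -1.5]
opening: 0.551
```

>>> carry_out --grip '[0.3,0.3,0.3,0.3,0.3]' --pt "0 0 0" --pt "0 0 0" --pt "0.01 0 0" --pt "0.01 0 0" --pt "0 0 0" --turn '[0.04,0.032,0,0,0]'

```text
t: 9.2
eef_pos: [472.8, 334.0, 81.1]
tcp_rot: [-2.799, 1.569, -2.671]
ft_force: [-0.1, 0.0, -1.5]
opening: 0.545
```

```bash
python3 - <<'E'
from h import *
import cv2
print(pose())
t=cams.read_camera('top');s=cams.read_camera('scene'); np.save('t3.npy',t);np.save('s3.npy',s)
o=np.hstack([cv2.resize(t[175:250,105:180],(400,400),interpolation=cv2.INTER_CUBIC),cv2.resize(s[100:175,130:205],(400,400),interpolation=cv2.INTER_CUBIC)])
cv2.imwrite('pics/g.png',o)
E
```

```text
(9.2, array([472.8, 334. ,  81.1]), np.float64(7.35), array([-0.1,  0. , -1.5]), 0.545, array([-0.  ,  0.06,  0.  ]))
```

View pics/g.png

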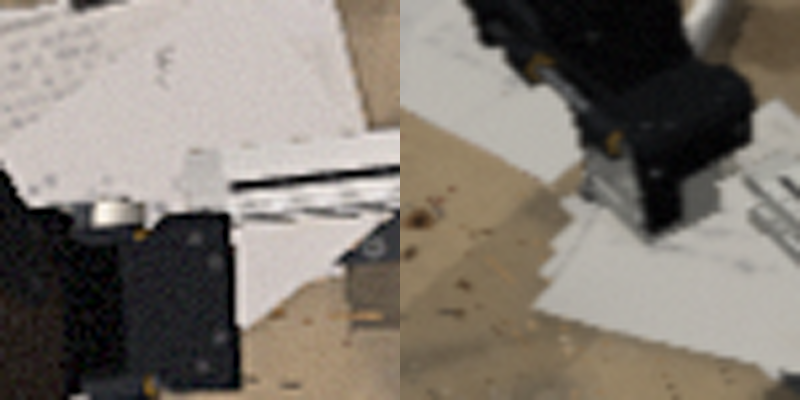

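```bash
python3 - <<'E'
from h import *
I=cams.camera_info('top');V=I['view'];print('cam',-V[:3,:3].T@V[:3,3])
t=np.load('t3.npy').astype(int)
print('rows 208-222, cols 118-140'); 
for v in range(208,222): print(v,t[v,114:140].mean(1).astype(int))
yaw=np.radians(7.3);o=np.array([557.4,103]);ex=np.array([np.cos(yaw),np.sin(yaw)]);ey=np.array([-ex[1],ex[0]])
for n,(u,v,z) in dict(wc=(105+118/5.333,175+212/5.333,120),be=(105+118/5.333,175+200/5.333,122),L=(105+92/5.333,175+212/5.333,118),R=(105+143/5.333,175+212/5.333,118)).items():
    p=ray(I,u,v,z)[:2];print(n,p,(p-o)@ex,(p-o)@ey)
p=np.array([472.8,334]);print('tcp in rail',(p-o)@ex,(p-o)@ey)
E
```

```text
cam [452.12689591  35.85289282 969.62909922]
rows 208-222, cols 118-140
208 [161 179 197 199 196 201 196 198 197 200 179 179 192 195 196 192 198 196
 196 199 196 201 195 186 183 182]
209 [166 179 201 197 198 195 196 197 195 194 184 183 195 202 201 193 198 194
 196 200 199 198 200 182 178 192]
210 [189 194 199 198 198 197 196 189 183 200 200 197 202 203 201 202 201 200
 195 200 197 197 195 188 180 183]
211 [197 203 201 198 201 200 195 183 178 181 172 181 187 176 172 188 205 200
 203 200 197 197 197 196 197 180]
212 [190 184 188 191 183 177 170 167 169 175 163 178 168 134  90 144 187 178
 186 192 188 185 196 198 199 189]
213 [113 106 121 140 113  89  87  74 110 212 241 229 209 180 156 131 104  86
 149 179 151 154 181 206 211 194]
214 [  0  11  69 107 101  74  67  54 136 225 237 223 201 178 150 129 113  94
 149 182 160 140 154 185 186 168]
215 [  6  17   0  12  49  70  79  61 152 231 240 227 203 176 148 135 114  94
 146 200 185 110  38  29  21   9]
216 [ 11  17   0   0  14  66  70  63 143 218 229 209 183 154 131 116  99  78
 147 184 120  14  17  27  23  30]
217 [ 22  26  22   0  34  59  60  44  96 120 109  97  73  48  39  17  17  24
 139 143  11  27  25  30  30  33]
218 [ 7 14  0  9 36 40 39 26 31 26 23 30 36 34 43 32 43 57 43 30 29 22 32 37
 34 35]
219 [16 25 24 14 31 39 43 41 40 46 44 40 33 36 39 34 73 75 42 30 30 38 29 36
 37 28]
220 [17 26 14  3  0 15 29 36 40 38 37 35 23 27 25 25 39 33 22 37 33 24 36 21
 33 34]
221 [24  3 27  2 12 21  0 11 14  9  8 13  0 30 33 29 33 30 33 30 26 30 29 29
 24 34]
wc [524.62128988 322.0664913 ] -4.677422432131939 221.45584925030494
be [529.65766947 321.75788848] 0.27892199888428765 220.5098022303334
L [524.56401332 333.94747852] -3.2245817345980647 233.24781226953155
R [525.01123595 311.95729654] -5.575157963455721 211.37904680660162
tcp in rail -54.56234525620451 239.8772821259711
```

```bash
python3 - <<'E'
from h import *
import cv2
I=cams.camera_info('top');t=np.load('top.npy').astype(np.float32).mean(2)
yaw=np.radians(7.3);o=np.array([557.4,103]);ex=np.array([np.cos(yaw),np.sin(yaw)]);ey=np.array([-ex[1],ex[0]])
def prof(z,ys,xs):
    r=[]
    for x in xs:
        q=np.array([proj(I,np.append(o+x*ex+y*ey,z)) for y in ys],np.float32)
        r.append(int(cv2.remap(t,q[:,:1],q[:,1:],cv2.INTER_LINEAR).mean()))
    return r
xs=np.arange(-26,24);
for ys in(np.arange(10,90),np.arange(-130,-90)): print(list(zip(xs.tolist(),prof(135,ys,xs))))
ye=np.arange(160,205,2); print(list(zip(ye.tolist(),[prof(135,[y],np.arange(-12,-4,1)) and int(np.mean(prof(135,[y],np.arange(4,12,1)))) for y in ye])))
ye=np.arange(-200,-175,2); print(list(zip(ye.tolist(),[int(np.mean(prof(135,[y],np.arange(4,12,1)))) for y in ye])))
E
```

```text
[(-26, 99), (-25, 99), (-24, 100), (-23, 101), (-22, 97), (-21, 92), (-20, 87), (-19, 82), (-18, 80), (-17, 88), (-16, 105), (-15, 115), (-14, 118), (-13, 134), (-12, 162), (-11, 181), (-10, 188), (-9, 187), (-8, 186), (-7, 191), (-6, 198), (-5, 196), (-4, 178), (-3, 144), (-2, 101), (-1, 57), (0, 31), (1, 45), (2, 94), (3, 145), (4, 175), (5, 188), (6, 194), (7, 195), (8, 193), (9, 191), (10, 190), (11, 190), (12, 190), (13, 191), (14, 193), (15, 194), (16, 188), (17, 171), (18, 149), (19, 129), (20, 113), (21, 105), (22, 104), (23, 107)]
[(-26, 105), (-25, 102), (-24, 101), (-23, 102), (-22, 101), (-21, 97), (-20, 88), (-19, 78), (-18, 77), (-17, 91), (-16, 112), (-15, 117), (-14, 115), (-13, 128), (-12, 154), (-11, 173), (-10, 179), (-9, 179), (-8, 178), (-7, 183), (-6, 190), (-5, 190), (-4, 175), (-3, 143), (-2, 102), (-1, 59), (0, 31), (1, 43), (2, 94), (3, 147), (4, 176), (5, 187), (6, 190), (7, 188), (8, 184), (9, 182), (10, 181), (11, 182), (12, 183), (13, 185), (14, 188), (15, 188), (16, 182), (17, 167), (18, 149), (19, 131), (20, 119), (21, 112), (22, 111), (23, 112)]
[(160, 186), (162, 185), (164, 185), (166, 183), (168, 183), (170, 183), (172, 183), (174, 183), (176, 182), (178, 182), (180, 181), (182, 184), (184, 181), (186, 183), (188, 181), (190, 175), (192, 170), (194, 172), (196, 179), (198, 179), (200, 177), (202, 177), (204, 177)]
[(-200, 102), (-198, 100), (-196, 99), (-194, 96), (-192, 94), (-190, 100), (-188, 106), (-186, 90), (-184, 55), (-182, 66), (-180, 150), (-178, 189), (-176, 186)]
```

>>> carry_out --grip '[0.3,0.3,0.3]' --pt "-0.006 0 0.0064" --pt "0 -0.03 0" --pt "0 0 0" --turn '[0,0,0]'

```text
t: 9.6
eef_pos: [478.5, 318.4, 85.4]
tcp_rot: [-1.504, 1.571, -1.379]
ft_force: [0.1, -0.1, -1.4]
opening: 0.546
```

>>> carry_out --grip '[0.3,0.3]' --pt "0 -0.008 0" --pt "0 -0.002 0" --turn '[0,0]'

```text
t: 9.8
eef_pos: [479.0, 314.4, 85.3]
tcp_rot: [0.825, 1.571, 0.95]
ft_force: [-0.6, -0.4, -0.4]
opening: 0.544
```

>>> carry_out --grip '[0.3,0.3]' --pt "0 -0.004 0" --pt "0 -0.002 0" --turn '[0,0]'

```text
t: 10.0
eef_pos: [479.3, 311.8, 85.2]
tcp_rot: [1.187, 1.571, 1.313]
ft_force: [0.4, -0.4, -1.2]
opening: 0.549
```

>>> carry_out --grip '[0.3,0.3]' --pt "0 -0.004 0" --pt "0 -0.002 0" --turn '[0,0]'

```text
t: 10.2
eef_pos: [479.4, 310.3, 85.4]
tcp_rot: [1.342, 1.568, 1.468]
ft_force: [-6.1, 13.2, -1.1]
opening: 0.546
```

>>> carry_out --grip '[0.3,0.3,0.3,0.3]' --pt "0 0.008 0" --pt "0 0 -0.003" --pt "0 -0.004 0" --pt "0 -0.003 0" --turn '[0,0,0,0]'

```text
t: 10.6
eef_pos: [478.1, 308.9, 85.2]
tcp_rot: [-1.943, 1.571, -1.817]
ft_force: [0.5, 0.6, 0.3]
opening: 0.545
```

>>> carry_out --grip '[0.3,0.3]' --pt "0 -0.002 0" --pt "0 0 0" --turn '[0,0]'

```text
t: 10.8
eef_pos: [478.4, 307.9, 85.3]
tcp_rot: [1.184, 1.571, 1.31]
ft_force: [0.2, 0.0, -1.4]
opening: 0.548
```

>>> carry_out --grip '[0.3,0.3]' --pt "0 -0.004 0" --pt "0 -0.002 0" --turn '[0,0]'

```text
t: 11.0
eef_pos: [478.7, 305.1, 85.2]
tcp_rot: [1.226, 1.571, 1.352]
ft_force: [0.0, -0.1, -1.2]
opening: 0.545
```

>>> carry_out --grip '[0.3,0.3]' --pt "0 -0.004 0" --pt "0 -0.004 0" --turn '[0,0]'

```text
t: 11.2
eef_pos: [479.2, 301.1, 85.2]
tcp_rot: [1.256, 1.571, 1.382]
ft_force: [0.7, 0.2, -1.9]
opening: 0.55
```

>>> carry_out --grip '[0.3,0.3]' --pt "0 -0.004 0" --pt "0 -0.004 0" --turn '[0,0]'

```text
t: 11.4
eef_pos: [479.7, 297.1, 85.3]
tcp_rot: [0.831, 1.571, 0.957]
ft_force: [0.3, 0.6, -0.8]
opening: 0.545
```

>>> carry_out --grip '[0.3,0.3,0.3]' --pt "0 -0.006 0" --pt "0 -0.006 0" --pt "0 -0.002 0" --turn '[0,0,0]'

```text
t: 11.7
eef_pos: [480.6, 290.0, 85.3]
tcp_rot: [0.949, 1.571, 1.074]
ft_force: [-0.2, -0.5, -0.9]
opening: 0.545
```

>>> carry_out --grip '[0.3,0.3,0.3]' --pt "0 -0.006 0" --pt "0 -0.006 0" --pt "0 -0.002 0" --turn '[0,0,0]'

```text
t: 12.0
eef_pos: [481.4, 283.1, 85.2]
tcp_rot: [1.169, 1.571, 1.295]
ft_force: [0.5, 1.5, -1.3]
opening: 0.546
```

>>> carry_out --grip '[0.3,0.3,0.3]' --pt "0 -0.005 0" --pt "0 -0.005 0" --pt "0 -0.002 0" --turn '[0,0,0]'

```text
t: 12.3
eef_pos: [482.2, 277.2, 85.2]
tcp_rot: [2.274, 1.571, 2.4]
ft_force: [-0.1, 0.1, -1.3]
opening: 0.546
```

>>> carry_out --grip '[0.3,0.3,0.3]' --pt "0 -0.006 0" --pt "0 -0.006 0" --pt "0 -0.002 0" --turn '[0,0,0]'

```text
t: 12.6
eef_pos: [483.1, 270.2, 85.2]
tcp_rot: [0.96, 1.571, 1.085]
ft_force: [0.0, -0.1, -1.1]
opening: 0.546
```

>>> carry_out --grip '[0.3,0.3,0.3,0.3]' --pt "0 -0.006 0" --pt "0 -0.008 0" --pt "0 -0.008 0" --pt "0 -0.004 0" --turn '[0,0,0,0]'

```text
t: 13.0
eef_pos: [484.6, 257.2, 85.2]
tcp_rot: [2.89, 1.571, 3.016]
ft_force: [-0.4, 0.1, -1.0]
opening: 0.544
```

>>> carry_out --grip '[0.3,0.3,0.3,0.3]' --pt "0 -0.008 0" --pt "0 -0.008 0" --pt "0 -0.008 0" --pt "0 -0.004 0" --turn '[0,0,0,0]'

```text
t: 13.4
eef_pos: [486.5, 243.3, 85.2]
tcp_rot: [1.75, 1.571, 1.875]
ft_force: [-0.2, 1.1, -0.7]
opening: 0.548
```

>>> carry_out --grip '[0.3,0.3,0.3,0.3]' --pt "0 -0.008 0" --pt "0 -0.008 0" --pt "0 -0.008 0" --pt "0 -0.004 0" --turn '[0,0,0,0]'

```text
t: 13.8
eef_pos: [488.2, 229.4, 85.2]
tcp_rot: [2.307, 1.571, 2.433]
ft_force: [-0.9, 0.7, -1.5]
opening: 0.548
```

>>> carry_out --grip '[0.3,0.3,0.3,0.3]' --pt "0 -0.008 0" --pt "0 -0.008 0" --pt "0 -0.008 0" --pt "0 -0.004 0" --turn '[0,0,0,0]'

```text
t: 14.2
eef_pos: [490.0, 215.5, 85.2]
tcp_rot: [1.834, 1.571, 1.959]
ft_force: [-0.1, 0.9, -0.5]
opening: 0.546
```

>>> carry_out --grip '[0.3,0.3,0.3,0.3]' --pt "0 -0.008 0" --pt "0 -0.008 0" --pt "0 -0.008 0" --pt "0 -0.004 0" --turn '[0,0,0,0]'

```text
t: 14.6
eef_pos: [491.8, 201.7, 85.3]
tcp_rot: [0.839, 1.571, 0.964]
ft_force: [-1.3, -0.7, -1.2]
opening: 0.546
```

>>> carry_out --grip '[0.3,0.3,0.3,0.3,0.3]' --pt "0 -0.008 0" --pt "0 -0.008 0" --pt "0 -0.008 0" --pt "0 -0.008 0" --pt "0 -0.004 0" --turn '[0,0,0,0,0]'

```text
t: 15.1
eef_pos: [494.0, 183.8, 85.2]
tcp_rot: [0.919, 1.571, 1.045]
ft_force: [-0.3, 0.0, -1.8]
opening: 0.55
```

>>> carry_out --grip '[0.3,0.3,0.3,0.3,0.3]' --pt "0 -0.008 0" --pt "0 -0.008 0" --pt "0 -0.008 0" --pt "0 -0.008 0" --pt "0 -0.004 0" --turn '[0,0,0,0,0]'

```text
t: 15.6
eef_pos: [496.3, 166.0, 85.2]
tcp_rot: [0.633, 1.571, 0.758]
ft_force: [1.2, 0.1, -1.1]
opening: 0.549
```

>>> carry_out --grip '[0.3,0.3,0.3,0.3,0.3]' --pt "0 -0.008 0" --pt "0 -0.008 0" --pt "0 -0.008 0" --pt "0 -0.008 0" --pt "0 -0.004 0" --turn '[0,0,0,0,0]'

```text
t: 16.1
eef_pos: [498.5, 148.1, 85.2]
tcp_rot: [1.117, 1.571, 1.243]
ft_force: [0.1, -0.6, -1.8]
opening: 0.545
```

>>> carry_out --grip '[0.3,0.3,0.3,0.3,0.3]' --pt "0 -0.008 0" --pt "0 -0.008 0" --pt "0 -0.008 0" --pt "0 -0.008 0" --pt "0 -0.004 0" --turn '[0,0,0,0,0]'

```text
t: 16.6
eef_pos: [500.8, 130.2, 85.2]
tcp_rot: [0.781, 1.571, 0.907]
ft_force: [0.3, 1.2, -1.3]
opening: 0.545
```

Now slower, towards the catch.

>>> carry_out --grip '[0.3,0.3,0.3,0.3,0.3]' --pt "0 -0.006 0" --pt "0 -0.006 0" --pt "0 -0.005 0" --pt "0 -0.004 0" --pt "0 -0.003 0" --turn '[0,0,0,0,0]'

```text
t: 17.1
eef_pos: [502.3, 118.6, 85.2]
tcp_rot: [1.118, 1.571, 1.244]
ft_force: [0.1, -0.0, -0.8]
opening: 0.546
```

>>> carry_out --grip '[0.3,0.3,0.3]' --pt "0 -0.004 0" --pt "0 -0.004 0" --pt "0 -0.002 0" --turn '[0,0,0]'

```text
t: 17.4
eef_pos: [502.9, 113.6, 85.2]
tcp_rot: [1.054, 1.571, 1.18]
ft_force: [0.2, 0.5, -1.3]
opening: 0.543
```

>>> carry_out --grip '[0.3,0.3,0.3]' --pt "0 -0.004 0" --pt "0 -0.004 0" --pt "0 -0.002 0" --turn '[0,0,0]'

```text
t: 17.7
eef_pos: [503.5, 108.6, 85.2]
tcp_rot: [1.109, 1.571, 1.235]
ft_force: [0.0, -0.1, -1.5]
opening: 0.546
```

>>> carry_out --grip '[0.3,0.3,0.3]' --pt "0 -0.004 0" --pt "0 -0.004 0" --pt "0 -0.002 0" --turn '[0,0,0]'

```text
t: 18.0
eef_pos: [503.7, 103.9, 84.9]
tcp_rot: [2.782, 1.57, 2.908]
ft_force: [-1.2, 3.9, -5.9]
opening: 0.547
```

>>> carry_out --grip '[0.3,0.3]' --pt "0 -0.003 0" --pt "0 -0.003 0" --turn '[0,0]'

```text
t: 18.2
eef_pos: [504.3, 100.8, 85.0]
tcp_rot: [2.938, 1.57, 3.064]
ft_force: [-0.6, 2.5, -5.6]
opening: 0.545
```

>>> carry_out --grip '[0.3,0.3]' --pt "0 -0.003 0" --pt "0 -0.003 0" --turn '[0,0]'

```text
t: 18.4
eef_pos: [504.8, 97.7, 85.1]
tcp_rot: [-3.125, 1.571, -2.999]
ft_force: [-0.4, 1.6, -6.6]
opening: 0.547
```

>>> carry_out --grip '[0.3,0.3]' --pt "0 -0.003 0" --pt "0 -0.003 0" --turn '[0,0]'

```text
t: 18.6
eef_pos: [505.3, 94.7, 85.2]
tcp_rot: [-2.492, 1.571, -2.367]
ft_force: [-0.6, 1.6, -6.9]
opening: 0.547
```

>>> carry_out --grip '[0.3,0.3]' --pt "0 -0.003 0" --pt "0 -0.003 0" --turn '[0,0]'

```text
t: 18.8
eef_pos: [505.6, 91.7, 85.2]
tcp_rot: [-2.416, 1.571, -2.29]
ft_force: [-0.6, 0.2, -6.3]
opening: 0.547
```

>>> carry_out --grip '[0.3,0.3]' --pt "0 -0.003 0" --pt "0 -0.003 0" --turn '[0,0]'

```text
t: 19.0
eef_pos: [506.1, 88.7, 85.2]
tcp_rot: [-0.504, 1.571, -0.378]
ft_force: [0.5, -0.8, -6.6]
opening: 0.547
```

>>> carry_out --grip '[0.3,0.3]' --pt "0 -0.003 0" --pt "0 -0.003 0" --turn '[0,0]'

```text
t: 19.2
eef_pos: [506.5, 85.8, 85.3]
tcp_rot: [-0.398, 1.571, -0.272]
ft_force: [0.2, -0.6, -6.4]
opening: 0.548
```

>>> carry_out --grip '[0.3,0.3]' --pt "0 -0.002 0" --pt "0 -0.002 0" --turn '[0,0]'

```text
t: 19.4
eef_pos: [506.7, 83.8, 85.3]
tcp_rot: [-0.114, 1.571, 0.012]
ft_force: [-0.3, -2.8, -6.9]
opening: 0.547
```

>>> carry_out --grip '[0.3,0.3]' --pt "0 -0.002 0" --pt "0 -0.002 0" --turn '[0,0]'

```text
t: 19.6
eef_pos: [506.9, 82.1, 85.2]
tcp_rot: [0.979, 1.571, 1.105]
ft_force: [1.0, 1.1, -5.4]
opening: 0.545
```

>>> carry_out --grip '[0.3,0.3]' --pt "0 -0.002 0" --pt "0 -0.001 0" --turn '[0,0]'

```text
t: 19.8
eef_pos: [507.0, 80.7, 85.2]
tcp_rot: [1.372, 1.571, 1.498]
ft_force: [-0.3, 0.9, -5.3]
opening: 0.544
```

>>> carry_out --grip '[0.3,0.3]' --pt "0 -0.002 0" --pt "0 0 0" --turn '[0,0]'

```text
t: 20.0
eef_pos: [507.2, 79.4, 85.2]
tcp_rot: [-0.736, 1.571, -0.61]
ft_force: [-0.4, -0.5, -6.2]
opening: 0.543
```

>>> carry_out --grip '[0.3,0.3]' --pt "0 -0.002 0" --pt "0 0 0" --turn '[0,0]'

```text
t: 20.2
eef_pos: [507.3, 78.5, 85.2]
tcp_rot: [1.306, 1.571, 1.432]
ft_force: [-0.7, -0.1, -5.0]
opening: 0.547
```

>>> carry_out --grip '[0.3,0.3]' --pt "0 -0.002 0" --pt "0 0 0" --turn '[0,0]'

```text
t: 20.4
eef_pos: [507.4, 77.6, 85.2]
tcp_rot: [1.39, 1.571, 1.516]
ft_force: [0.1, 2.3, -5.2]
opening: 0.548
```

>>> carry_out --grip '[0.3,0.3]' --pt "0 -0.002 0" --pt "0 0 0" --turn '[0,0]'

```text
t: 20.6
eef_pos: [507.4, 76.7, 85.2]
tcp_rot: [2.273, 1.57, 2.399]
ft_force: [-0.1, 4.4, -5.2]
opening: 0.545
```

>>> carry_out --grip '[0.3,0.3,0.3]' --pt "0 -0.002 0" --pt "0 0 0" --pt "0 0 0" --turn '[0,0,0]'

```text
t: 20.9
eef_pos: [507.4, 75.9, 85.2]
tcp_rot: [2.358, 1.57, 2.484]
ft_force: [-1.7, 5.1, -4.2]
opening: 0.547
```

>>> carry_out --grip '[0.3,0.3,0.3]' --pt "0 0.003 0" --pt "0 0 0" --pt "0 0 0" --turn '[0,0,0]'

```text
t: 21.2
eef_pos: [507.4, 77.1, 85.2]
tcp_rot: [2.568, 1.571, 2.694]
ft_force: [-1.6, 3.9, -5.0]
opening: 0.541
```

>>> carry_out --grip '[0.0,-0.3,-0.6,-1,-1]' --pt "0 0 0" --pt "0 0 0" --pt "0 0 0" --pt "0 0 0" --pt "0 0 0" --turn '[0,0,0,0,0]'

```text
t: 21.7
eef_pos: [507.9, 76.9, 85.5]
tcp_rot: [-0.104, 1.57, 0.022]
ft_force: [-0.3, 0.7, -0.5]
opening: 0.826
```

>>> carry_out --grip '[-1,-1,-1,-1,-1]' --pt "0 0 0" --pt "-0.02 0 0" --pt "-0.06 0 0" --pt "-0.08 0 0" --pt "-0.08 0 0" --turn '[0,0,0,0,0]'

```text
t: 22.2
eef_pos: [507.2, 77.1, 207.2]
tcp_rot: [2.865, 1.57, 2.991]
ft_force: [-0.2, 0.1, 0.1]
opening: 0.998
```

```bash
python3 - <<'E'
from h import *
import cv2
print(pose())
I,a=wrist('pics/x.png',1)
s=cams.read_camera('scene');np.save('s4.npy',s)
S=cams.camera_info('scene')
print(proj(I,(519.5,79.6,133)),proj(S,(519.5,79.6,113)),proj(S,(492,-146,50)))
o=np.hstack([cv2.resize(a[:,56:456],(400,384))[0:300],cv2.resize(s[100:250,230:430],(400,300))])
u,v=[int(x) for x in proj(I,(519.5,79.6,133))]
o=np.hstack([cv2.resize(a[max(v-60,0):v+60,u-60:u+60],(400,400),interpolation=cv2.INTER_CUBIC),cv2.resize(s[150:300,190:340],(400,400),interpolation=cv2.INTER_CUBIC)])
print('origin',u-60,max(v-60,0));cv2.imwrite('pics/x.png',o)
E
```

```text
(22.2, array([507.2,  77.1, 207.2]), np.float64(7.22), array([-0.2,  0.1,  0.1]), 0.998, array([ 0.03, -0.02, -0.03]))
(np.float64(255.49595881780272), np.float64(210.5439913442886)) (np.float64(230.90733332033105), np.float64(180.8127934309094)) (np.float64(270.05199980789), np.float64(258.6329159569904))
origin 195 150
```

View pics/x.png

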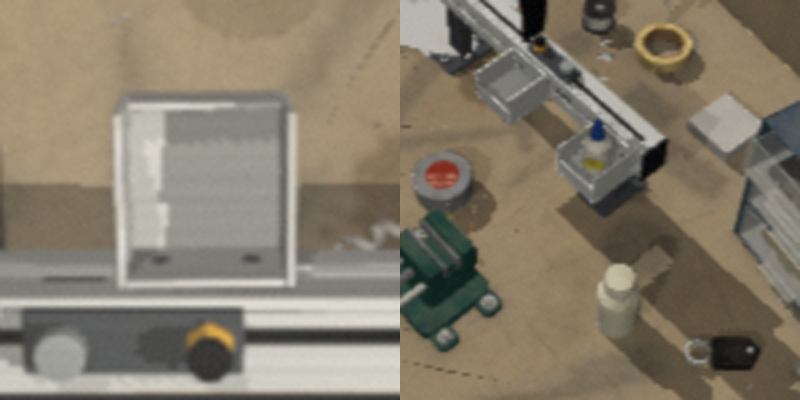

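```bash
python3 - <<'E'
from h import *; import pickle
I=pickle.load(open('wi.pkl','rb'));S=cams.camera_info('scene')
w=lambda x,y:(195+(x-1.2)/3.333,150+(y-1.2)/3.333); s=lambda x,y:(190+(x-400-.8)/2.667,150+(y-.8)/2.667)
b=[ray(I,*w(*p),133)[:2] for p in((118,285),(296,285))]; f=[ray(I,*w(*p),115)[:2] for p in((121,95),(288,95))]; g=[ray(I,*w(*p),133)[:2] for p in((115,113),(297,113))]
yaw=np.radians(7.3);ex=np.array([np.cos(yaw),np.sin(yaw)])
bm,fm,gm=[np.mean(k,0) for k in(b,f,g)]
print('widths',*[np.linalg.norm(k[0]-k[1]) for k in(b,f,g)],'b',bm-26*ex,'f',fm+26*ex,'g',gm+26*ex,'mean',(bm+gm)/2)
print('knob',ray(I,*w(209,358),155))
# bottle
print('cap',ray(S,*s(620,276),85),'captop top/bot edges',ray(S,*s(620,264),85),ray(S,*s(620,290),85))
print('body base front', ray(S,*s(616,338),0))
for z in(20,40): print('body sides',z,ray(S,*s(598,310),z),ray(S,*s(637,310),z))
E
```

```text
widths 51.7608491651853 49.162297783809215 50.41700195169592 b [518.40912515  80.63043185] f [517.90788818  79.92355358] g [519.20069793  80.49953816] mean [518.80491154  80.564985  ]
knob [556.18687314  85.94573041 155.        ]
cap [ 492.49835784 -151.46506818   85.        ] captop top/bot edges [ 499.8374323  -141.32751121   85.        ] [ 484.09430643 -163.07369137   85.        ]
body base front [ 4.81190546e+02 -1.67801420e+02  1.13686838e-13]
body sides 20 [ 477.39956992 -141.78913086   20.        ] [ 508.60795577 -162.73713983   20.        ]
body sides 40 [ 470.84663231 -149.95865831   40.        ] [ 501.33115829 -170.42079071   40.        ]
```

>>> carry_out --grip '[-1,-1,-1,-1,-1]' --pt "0 -0.089 -0.018" --pt "0 -0.09 -0.018" --pt "0 -0.089 -0.018" --pt "0 -0.09 -0.017" --pt "0 -0.089 -0.017" --turn '[0,0,0,0,0]'

```text
t: 22.8
eef_pos: [491.3, -151.9, 205.3]
tcp_rot: [1.055, 1.571, 1.181]
ft_force: [-0.4, 0.8, 0.2]
opening: 1.0
```

>>> carry_out --grip '[-1,-1,-1,-1,-1]' --pt "0 0 0" --pt "0 0 0" --pt "0 0 0" --pt "0 0 0" --pt "0 0 0" --turn '[-0.042,-0.042,-0.042,-0.041,0]'

```text
t: 23.3
eef_pos: [491.7, -150.2, 205.1]
tcp_rot: [1.834, 1.571, 2.486]
ft_force: [-0.7, -0.2, 0.2]
opening: 1.0
```

```bash
python3 - <<'E'
from h import *
import cv2
print(pose())
I,a=wrist('pics/y0.png',1)
u,v=[int(x) for x in proj(I,(492,-150,60))]
print(u,v)
hsv=cv2.cvtColor(a,cv2.COLOR_BGR2HSV)
m=((hsv[...,1]<75)&(hsv[...,2]>150)).astype(np.uint8)
n,l,st,c=cv2.connectedComponentsWithStats(m)
for k in range(1,n):
    if st[k,4]>150: print(st[k],c[k])
print(hsv[v-5:v+6:5,u-5:u+6:5].reshape(-1,3).tolist())
x0,y0=u-90,max(v-90,0)
cv2.imwrite('pics/y.png',cv2.resize(a[y0:y0+180,x0:x0+180],(540,540),interpolation=cv2.INTER_CUBIC)); print(x0,y0)
E
```

```text
(23.3, array([ 491.7, -150.2,  205.1]), np.float64(37.37), array([-0.7, -0.2,  0.2]), 1.0, array([0.04, 0.06, 0.04]))
255 181
[    0     0   240   232 19967] [ 92.95006761 114.4335153 ]
[293   5  41  35 310] [315.91935484  21.3483871 ]
[326   5  37  24 281] [345.44128114  16.62989324]
[  181    15   245   219 15509] [315.06447869 122.87310594]
[133  91  38  37 302] [147.06291391 108.67880795]
[410 102  30  35 364] [425.42307692 120.95879121]
[ 419  119   57  107 1384] [449.0484104  177.14595376]
[182 157  30  18 198] [194.41919192 165.34848485]
[  0 197  53  37 186] [ 24.84946237 214.77419355]
[  0 209  40  30 528] [ 15.07765152 226.91098485]
[  78  208   80   53 1457] [118.23061084 233.62457104]
[476 213  36  31 440] [495.43636364 227.89318182]
[396 217  47  41 656] [418.3902439  232.77896341]
[180 229  47  39 855] [199.73567251 251.24444444]
[ 175  296  142   31 1807] [235.86441616 312.12230216]
[322 296  39  28 240] [337.5        313.43333333]
[149 298  25  28 258] [160.40697674 311.27906977]
[[24, 48, 200], [24, 45, 223], [24, 44, 221], [22, 50, 218], [23, 45, 222], [25, 42, 224], [22, 47, 219], [24, 43, 223], [26, 43, 223]]
165 91
```

View pics/y.png

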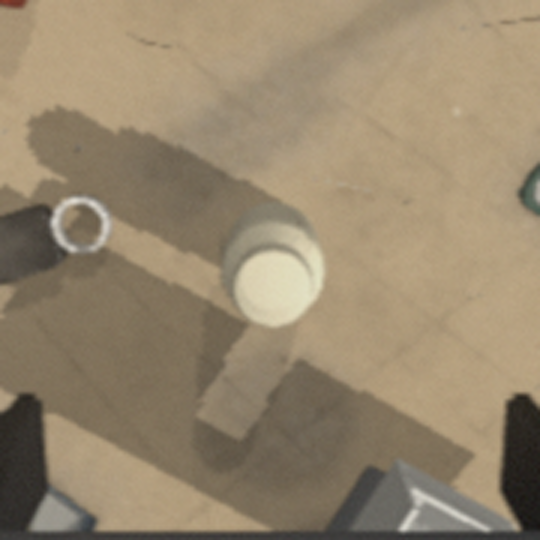

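```bash
python3 - <<'E'
from h import *; import pickle
I=pickle.load(open('wi.pkl','rb'))
p=lambda x,y,z:ray(I,165+(x-1)/3,91+(y-1)/3,z)[:2].round(1)
print(p(273,287,85),p(273,260,68),'cap w',p(233,287,85),p(314,287,85),'body w',p(222,265,68),p(324,265,68))
print('knob-of-parked', )
E
```

```text
[ 491.7 -149.3] [ 486.5 -153.3] cap w [ 500.5 -160.8] [ 482.7 -137.5] body w [ 499.8 -167.5] [ 476.3 -136.7]
knob-of-parked
```

>>> carry_out --grip '[-1,-1,-1,-1,-1]' --pt "0.08 0 0" --pt "0.08 0 0" --pt "0.08 0 0" --pt "0.06 0 0" --pt "0.04 0 0" --turn '[0,0,0,0,0]'

```text
t: 23.85
eef_pos: [491.1, -149.8, 33.1]
tcp_rot: [2.037, 1.568, 2.683]
ft_force: [-0.0, -0.2, 1.0]
opening: 1.001
```

>>> carry_out --grip '[-1,-1,0,0.2,0.5]' --pt "0.04 0 0" --pt "0 0 0" --pt "0 0 0" --pt "0 0 0" --pt "0 0 0" --turn '[0,0,0,0,0]'

```text
t: 24.35
eef_pos: [492.4, -150.4, 16.2]
tcp_rot: [-1.015, 1.569, -0.365]
ft_force: [-0.5, 0.9, 0.4]
opening: 0.803
```

>>> carry_out --grip '[0.5,0.5,0.5,0.5,0.5]' --pt "0 0 0" --pt "0 0 0" --pt "0 0 0" --pt "0 0 0" --pt "0 0 0" --turn '[0,0,0,0,0]'

```text
t: 24.85
eef_pos: [491.9, -150.2, 15.2]
tcp_rot: [0.201, 1.571, 0.851]
ft_force: [-0.5, -0.6, 0.4]
opening: 0.429
```

>>> carry_out --grip '[0.5,0.5,0.5]' --pt "0 0 0" --pt "0 0 0" --pt "0 0 0" --turn '[0,0,0]'

```text
t: 25.15
eef_pos: [492.0, -150.2, 15.2]
tcp_rot: [-0.119, 1.571, 0.532]
ft_force: [0.5, 0.0, 1.6]
opening: 0.432
```

>>> carry_out --grip '[0.5,0.5,0.5,0.5,0.5]' --pt "-0.04 0 0" --pt "-0.09 0 0" --pt "-0.09 0 0" --pt "-0.09 0 0" --pt "-0.09 0 0" --turn '[0,0,0,0,0]'

```text
t: 25.65
eef_pos: [491.4, -150.0, 217.0]
tcp_rot: [1.847, 1.57, 2.498]
ft_force: [0.1, 0.0, -1.1]
opening: 0.432
```

>>> carry_out --grip '[0.5,0.5,0.5,0.5,0.5]' --pt "0 0 0" --pt "0 0 0" --pt "0 0 0" --pt "0 0 0" --pt "0 0 0" --turn '[0.042,0.042,0.042,0.041,0]'

```text
t: 26.15
eef_pos: [491.7, -150.1, 215.0]
tcp_rot: [2.424, 1.57, 2.548]
ft_force: [0.6, 0.5, -1.0]
opening: 0.434
```

>>> carry_out --grip '[0.5,0.5,0.5,0.5,0.5]' --pt "0 0.09 0.022" --pt "0 0.09 0.022" --pt "0 0.09 0.022" --pt "0 0.09 0.022" --pt "0 0.08 0.022" --turn '[0,0,0,0,0]'

```text
t: 26.65
eef_pos: [518.6, 77.1, 215.2]
tcp_rot: [2.305, 1.571, 2.435]
ft_force: [1.0, -0.5, -0.5]
opening: 0.432
```

>>> carry_out --grip '[0.5,0.5,0.5]' --pt "0 0.01 0.002" --pt "0 0 0" --pt "0 0 0" --turn '[0,0,0]'

```text
t: 26.95
eef_pos: [519.1, 79.4, 215.0]
tcp_rot: [-2.881, 1.57, -2.753]
ft_force: [-0.2, -0.7, -0.4]
opening: 0.435
```

```bash
python3 - <<'E'
from h import *
for i in range(3):
    print(pose()); cams.read_camera('top') if i<2 else 0
E
```

```text
(26.95, array([519.1,  79.4, 215. ]), np.float64(7.3), array([-0.2, -0.7, -0.4]), 0.435, array([ 0.04,  0.  , -0.05]))
(27.0, array([519.1,  79. , 215.1]), np.float64(7.24), array([-0.2, -0.5,  0.2]), 0.43, array([ 0.05, -0.03,  0.06]))
(27.05, array([519.2,  78.9, 215.2]), np.float64(7.19), array([ 0.3,  0.7, -0.3]), 0.434, array([ 0.1 , -0.02, -0.02]))
```

>>> carry_out --grip '[0.5,0.5,0.5,0.5]' --pt "0.04 0.001 0" --pt "0.05 0 0" --pt "0.034 0 0" --pt "0 0 0" --turn '[0,0,0,0]'

```text
t: 27.45
eef_pos: [518.2, 79.4, 151.5]
tcp_rot: [3.033, 1.567, -3.126]
ft_force: [-0.3, 1.0, 0.3]
opening: 0.433
```

>>> carry_out --grip '[0.5,0.5,0.5]' --pt "0.006 0 0" --pt "0.006 0 0" --pt "0.004 0 0" --turn '[0,0,0]'

```text
t: 27.75
eef_pos: [519.5, 80.4, 145.7]
tcp_rot: [-0.036, 1.57, 0.09]
ft_force: [0.1, -1.1, -0.6]
opening: 0.433
```

>>> carry_out --grip '[0.5,0.5,0.5]' --pt "0.006 0 0" --pt "0.006 0 0" --pt "0.004 0 0" --turn '[0,0,0]'

```text
t: 28.05
eef_pos: [519.1, 80.6, 137.1]
tcp_rot: [0.4, 1.571, 0.526]
ft_force: [0.5, -1.0, -1.1]
opening: 0.431
```

>>> carry_out --grip '[0.5,0.5,0.5]' --pt "0.006 0 0" --pt "0.006 0 0" --pt "0.004 0 0" --turn '[0,0,0]'

```text
t: 28.35
eef_pos: [519.1, 80.6, 128.9]
tcp_rot: [2.664, 1.571, 2.79]
ft_force: [0.1, 0.4, -1.1]
opening: 0.435
```

>>> carry_out --grip '[0.5,0.5,0.5]' --pt "0.006 0 0" --pt "0.006 0 0" --pt "0.003 0 0" --turn '[0,0,0]'

```text
t: 28.65
eef_pos: [519.1, 80.6, 121.4]
tcp_rot: [2.674, 1.57, 2.8]
ft_force: [-0.5, -0.7, -0.9]
opening: 0.432
```

>>> carry_out --grip '[0.5,0.5]' --pt "0.003 0 0" --pt "0.001 0 0" --turn '[0,0]'

```text
t: 28.85
eef_pos: [519.1, 80.6, 119.6]
tcp_rot: [2.386, 1.571, 2.512]
ft_force: [-0.9, -0.2, -0.6]
opening: 0.435
```

>>> carry_out --grip '[0.5,0.5]' --pt "0.002 0 0" --pt "0 0 0" --turn '[0,0]'

```text
t: 29.05
eef_pos: [519.1, 80.6, 118.7]
tcp_rot: [1.603, 1.571, 1.729]
ft_force: [0.1, 0.2, -0.6]
opening: 0.433
```

>>> carry_out --grip '[0.5,0.5]' --pt "0.002 0 0" --pt "0 0 0" --turn '[0,0]'

```text
t: 29.25
eef_pos: [519.1, 80.5, 117.6]
tcp_rot: [2.177, 1.571, 2.303]
ft_force: [0.4, -0.9, -1.6]
opening: 0.436
```

>>> carry_out --grip '[0.5,0.5]' --pt "0.002 0 0" --pt "0 0 0" --turn '[0,0]'

```text
t: 29.45
eef_pos: [519.1, 80.6, 116.6]
tcp_rot: [2.544, 1.571, 2.67]
ft_force: [0.1, 0.5, -0.5]
opening: 0.43
```

>>> carry_out --grip '[0.5,0.5]' --pt "0.002 0 0" --pt "0 0 0" --turn '[0,0]'

```text
t: 29.65
eef_pos: [519.3, 80.6, 116.0]
tcp_rot: [0.188, 1.57, 0.314]
ft_force: [-1.6, 0.6, 3.6]
opening: 0.433
```

>>> carry_out --grip '[0.5,0.5]' --pt "0.002 0 0" --pt "0 0 0" --turn '[0,0]'

```text
t: 29.85
eef_pos: [519.3, 80.7, 115.6]
tcp_rot: [0.085, 1.57, 0.211]
ft_force: [-3.7, 0.2, 11.3]
opening: 0.433
```

>>> carry_out --grip '[0.5,0.5]' --pt "-0.002 0 0" --pt "0 0 0" --turn '[0,0]'

```text
t: 30.05
eef_pos: [519.3, 80.6, 116.0]
tcp_rot: [0.124, 1.57, 0.25]
ft_force: [-1.2, 1.2, 4.0]
opening: 0.429
```

>>> carry_out --grip '[0.1,-0.1,-0.3,-0.6,-1]' --pt "0 0 0" --pt "0 0 0" --pt "0 0 0" --pt "0 0 0" --pt "0 0 0" --turn '[0,0,0,0,0]'

```text
t: 30.55
eef_pos: [519.1, 80.6, 115.6]
tcp_rot: [2.567, 1.571, 2.693]
ft_force: [1.0, 0.3, 0.1]
opening: 0.731
```

>>> carry_out --grip '[-1,-1,-1,-1,-1]' --pt "0 0 0" --pt "0 0 0" --pt "-0.02 0 0" --pt "-0.06 0 0" --pt "-0.08 0 0" --turn '[0,0,0,0,0]'

```text
t: 31.05
eef_pos: [518.4, 80.5, 196.2]
tcp_rot: [3.017, 1.568, -3.14]
ft_force: [0.7, 0.3, 0.1]
opening: 0.999
```

>>> carry_out --grip '[-1,-1,-1,-1,-1]' --pt "-0.08 0 0" --pt "0 0 -0.06" --pt "0 0 -0.08" --pt "0 0 -0.06" --pt "0 0 0" --turn '[0,0,0,0,0]'

```text
t: 31.55
eef_pos: [417.0, 67.9, 236.7]
tcp_rot: [0.082, 1.571, 0.208]
ft_force: [0.6, 0.3, 0.0]
opening: 0.996
```

```bash
python3 - <<'E'
from h import *
import cv2
print(pose())
s=cams.read_camera('scene');t=cams.read_camera('top');I=cams.camera_info('wrist');a=cams.read_camera('wrist')
u,v=[int(x) for x in proj(I,(519,80,150))];print(u,v)
o=np.hstack([cv2.resize(s[120:220,180:280],(400,400),interpolation=cv2.INTER_CUBIC),cv2.resize(t[170:230,190:250],(400,400),interpolation=cv2.INTER_CUBIC)])
cv2.imwrite('pics/z.png',o)
E
```

```text
(31.55, array([417. ,  67.9, 236.7]), np.float64(7.22), array([0.6, 0.3, 0. ]), 0.996, array([ 0.06, -0.04,  0.01]))
254 284
```

View pics/z.png

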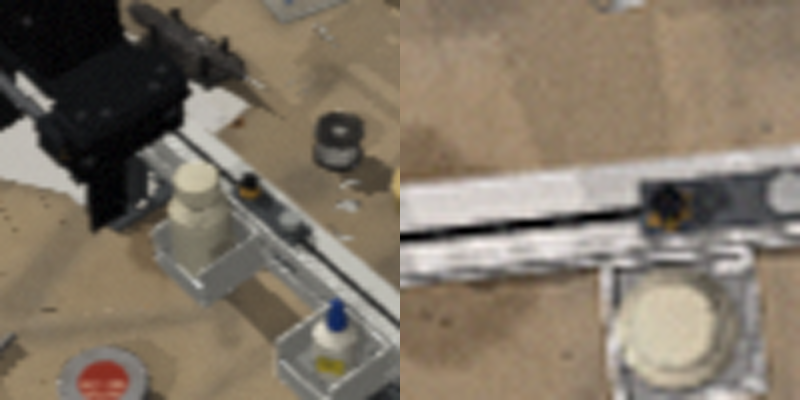

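>>> carry_out --grip '[-1,-1,-1]' --pt "0 0 0" --pt "0 0 0" --pt "0 0 0" --turn '[0,0,0]'

```text
t: 32.0
eef_pos: [420.3, 68.0, 235.5]
tcp_rot: [2.877, 1.57, 3.003]
ft_force: [-0.6, 0.1, 0.5]
opening: 1.005
```

```bash
python3 -c "
from h import *
print(pose()); print(env.job_done())"
```

```text
(32.0, array([420.3,  68. , 235.5]), np.float64(7.22), array([-0.6,  0.1,  0.5]), 1.005, array([ 0.05, -0.02, -0.02]))
the job is handed in; nothing more can be done
None
```

I fed the holder into the rail and slid it home, stood the bottle upright in its cup, and handed the job in at t = 32 s; no verdict was reported. I could not read the catch lift directly, so "home" rests on the force readings and the pictures.

**Holder:**
- **Entry:** On the first try a wheel touched the rail's end at about 14 N. I backed off, shifted 1.5 mm and it went in freely.
- **Catch:** The catch took about 4 N of push and up to 7 N downward.
- **Home:** The pull then reversed briefly, and the rubber stop built up at about 2.3 N/mm to 5 N. Home works out at rail y about -25 mm, under the stop's knob.

**Bottle:** It went in without touching the cup's walls and met the floor at up to 11 N. I backed off 1 mm before letting go.

**Last check:** The final pictures show the bottle upright in the cup and the holder at the stop. The tin and spool look undisturbed; the loupe was not in that last view. The arm is clear, with no force on the tool.

**Disagreements:**
- **Fingertips:** They sit about 30 mm higher than stated, by triangulation. My first grasp closed on nothing, and I regrasped lower.
- **Top camera:** It read about 4 mm low in y.
- **Rail groove:** The dark groove on top of the rail is about 2.7 mm off its middle, so I took the rail's edges as the reference.

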